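# Sweep the offcuts into the scrap bay

### The job

Clear the forge bench: with the closed fingers, sweep the square bar stub, the flat bar end and the big hexagon nut along the bench top into the three-sided scrap bay, in through its open side, until each lies well inside, clear of the mouth. Do not pick anything up, and leave the hardy tool, the hammer and the mug where they are.

Things in the scene. Friction and masses are not known exactly. Their poses are not given: they have to be found in the camera images.
- bay: Scrap bay fixed to the bench, left of the pieces: three dark walls 30 mm high, 6 mm thick, round a grey floor 240 mm wide, 150 mm deep, flush with the bench (no sill); fourth side open, facing the pieces. Origin: on the bench, middle of the mouth. y points into the bay (mouth y = 0, back wall's face y = 150 mm); x runs along the mouth (side walls' inner faces at x = -120 and 120 mm).
- stub_mid (a point): Centre of the square bar stub, a loose solid steel offcut 50 x 22 x 22 mm (long along its x axis), about 0.19 kg, lying on the bench, its centre 11 mm up.
- flat_mid (a point): Centre of the flat bar end, a loose solid steel offcut 44 (x) x 32 (y) x 12 (z) mm, about 0.14 kg, lying flat on the bench, its centre 6 mm up.
- nut_mid (a point): Centre of the big hexagon nut, loose, steel, 46 mm across the flats, 53 mm over the corners, 22 mm high, with a 29 mm hole, about 0.2 kg, lying flat on the bench, its centre 11 mm up.
- stub: The square bar stub itself; origin at the centre of its underside, axes as for its centre point.
- flat: The flat bar end itself; origin at the centre of its underside, axes as for its centre point.
- nut: The hexagon nut itself; origin at the centre of its underside, z along the hole.
- hardy: Bystander: hardy tool, a loose dark steel round post standing upright among the pieces, 60 mm high, foot 38 mm and head 28 mm in diameter, 0.3 kg; origin at the centre of its underside. Leave it.
- hammer: Bystander: forge hammer lying on the far side of the bench, 260 mm long along its x axis, head 88 mm wide at its +x end, 26 mm high; origin under the middle of its length. Leave it.
- mug: Bystander: blue enamel mug standing at the bench's far right, 76 mm in diameter, 70 mm high, handle on its +y side; origin at the centre of its underside. Leave it.

How it is judged:
By the outcome, as a careful person would: the job done as asked, in the order asked, and still so for the second after the job is handed in, with the robot touching nothing.
It also fails if it takes over 72 s, if anything falls off the work surface, if the arm or the gripper's body presses on something with over 40 N, if the wrist force passes 120 N, or if a joint passes its speed limit or range.

### The arm

A 7-joint arm with a two-finger parallel gripper is mounted at the origin on the work surface. World frame = base frame: x ahead of the robot, y to its left, z up, the work surface at z = 0. Lengths are in m, angles in rad, forces in N, time in s.
With the tool pointing down it reaches from about 0.425 to 0.925 m from the base axis. Payload 6.8 kg.
Tool frame: the origin (TCP) lies midway between the tips of the shut fingers; the grasp point (between the pads) lies 19 mm behind it; z points along the fingers, y is the direction in which the jaws open and shut (so a half turn about z gives the same grasp; the last joint's range is limited). The gripper opens to 85 mm and grips with 20 to 120 N. Pads are 22 mm wide; open, the fingers measure 114 mm over their backs; the gripper's body (76 mm by 85 mm) begins 54 mm behind the grasp point. The pads swing forward as they close: fully open they stand 13 mm farther back than shut.
Start: joints at [1.202, 0.477, 0.022, 1.555, -0.011, 1.109, -0.083], TCP at [0.174, -0.652, 0.231] pointing down, gripper open.
Joint ranges: [-2.96, 2.96], [-0.34, 2.1], [-1.41, 1.46], [0.24, 2.44], [-1.37, 4.51], [0.17, 1.92], [-2.96, 2.96]. Speed limits (rad/s): [2.39, 2.39, 3.14, 3.14, 3.14, 3.14, 3.14].

### API

Orientations are given as a unit quaternion [w, x, y, z].
In Python, from station import readout, eyes, ticket gives the robot as it stands. The module is installed in compiled form; this text tells all that it offers.
- The arm moves only by the shell command python3 -m crank 'ROWS' [FORCE]. ROWS is JSON, a list of rows, each an object of numbers: "jaw": the opening in per cent of the stroke, from 0 (shut) to 100 (fully open); "x", "y", "z": the shift along the tool's x, y, z in mm; "ax", "ay", "az": the turn, a rotation vector about the tool's x, y, z in degrees. In form: [{"jaw": .., "x": .., "y": .., "z": .., "ax": .., "ay": .., "az": ..}, ...]. A call has 1 to 12 rows; each row shifts and turns the commanded pose from where the row before left it, along the tool's axes as they then stand; what a row does not reach is not made up. A row lasts 1/8 s, in which the tool goes at most 62.5 mm and 10.7 degrees, less where a joint would pass 70% of its speed; a pose out of reach is approached as far as the arm can. A call with a gripper value outside its range is refused whole. The fingers move at their own pace and stop on an object; FORCE is the grip in N (left out, the last holds). Time passes only in rows, so rows that do not move let the fingers close. It gives the time, the measured TCP pose, the force and the opening at its end, in the units of the state.
- readout.get_obs(): the state, without advancing time (a new reading comes with each control period).
- eyes.read_camera(name): name is "scene" or "top"; returns (picture, depth): 384x512x3 uint8, red, green, blue; 384x512 float32, m along the optical axis (not along the pixel's ray), 0 where there is no reading.
- eyes.calibration(name): a dict with "fx", "fy", "cx", "cy" (pixels), "R" (3x3) and "t" (3): a world point X has camera coordinates R X + t. Camera axes: x right, y down, z forward; pixel columns grow to the right and rows downward; lengths in m; the calibration is good to about 2 mm. A picture is of the moment at which its call begins. calibration takes no time and is no camera call.
- ticket.hand_in(): hands the job in, once; it reports no verdict.
The state is a dict: "t": time; "q": joint angles; "joint_vel": joint speeds; "joint_torque": joint torques, N m; "eef_pos": TCP position; "tool_rot": TCP orientation; "contact_force": force on the tool from outside, world axes, zero at the start; "torque": the same for the moment, N m; "gripper_width": opening from 0.0 (shut) to 1.0 (fully open).
Only numpy, scipy, OpenCV 4.12 (cv2) and the standard library are available. Lean on these libraries where they do the work, as an engineer would, in place of code of your own. Each camera call takes 0.05 s, during which the arm holds its last target. There are 200 camera calls.

## Working session

There is one attempt and no reset: what is moved stays moved. The work goes in short steps, Python scripts to look and compute and a shell command to move; the robot and the scene stay as the last step left them, time stands still between calls to the robot, and variables do not carry over. Pictures are saved under pics/ and viewed, about 8 in all and at most 12, crops included, and the job is handed in when it is done.

```bash
mkdir -p pics
python3 - <<'E'
from station import readout, eyes
import cv2,numpy as np
o=readout.get_obs(); print({k:np.round(v,3).tolist() for k,v in o.items()})
for n in("top","scene"):
    p,d=eyes.read_camera(n); np.savez(f"pics/{n}0.npz",p=p,d=d)
    cv2.imwrite(f"pics/{n}0.png",p[...,::-1]); c=eyes.calibration(n); print(n,{k:np.round(v,3).tolist() for k,v in c.items()})
E
```

```text
{'t': 0.0, 'q': [1.202, 0.478, 0.022, 1.556, -0.011, 1.109, -0.083], 'joint_vel': [-0.0, 0.0, 0.001, -0.001, -0.0, 0.002, 0.002], 'joint_torque': [-0.0, -59.646, 1.608, -28.12, 0.012, 0.009, -0.0], 'eef_pos': [0.174, -0.652, 0.23], 'tool_rot': [-0.001, 0.992, 0.13, -0.0], 'contact_force': [0.131, -0.658, 0.374], 'torque': [-0.014, 0.047, -0.043], 'gripper_width': 1.0}
top {'fx': 415.696, 'fy': 415.696, 'cx': 249.336, 'cy': 193.114, 'R': [[0.007, -1.0, 0.016], [-0.992, -0.008, -0.123], [0.123, -0.015, -0.992]], 't': [-0.025, 0.612, 0.719]}
scene {'fx': 490.005, 'fy': 490.005, 'cx': 255.574, 'cy': 197.083, 'R': [[-0.211, 0.977, 0.017], [0.745, 0.172, -0.645], [-0.633, -0.124, -0.764]], 't': [0.154, -0.398, 1.374]}
```

View pics/top0.png

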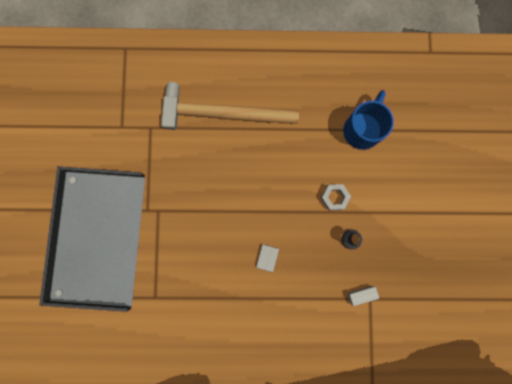

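View pics/scene0.png

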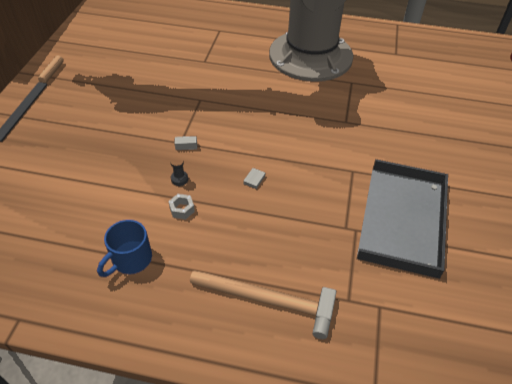

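The top view shows the bay on the left, with its mouth near column 138 (rows 172–308). The flat is at (267,258), the stub at (364,296), the nut at (336,197) and the hardy at (351,239). The hammer and mug are at the top, and the scene view agrees. Next I'll measure.

```bash
cat > h.py <<'E'
from station import readout, eyes
import cv2,numpy as np
def look(n,save=None):
    p,d=eyes.read_camera(n)
    if save: cv2.imwrite(f"pics/{save}.png",p[...,::-1])
    return p,d
def cast(n,uv,z):
    c=eyes.calibration(n);R=np.array(c["R"]);t=np.array(c["t"])
    uv=np.atleast_2d(uv).astype(float)
    r=np.c_[(uv[:,0]-c["cx"])/c["fx"],(uv[:,1]-c["cy"])/c["fy"],np.ones(len(uv))]@R
    o=-R.T@t
    return o+r*((z-o[2])/r[:,2])[:,None]
def blobs(p,n="top",zs=.016,amin=60):
    """bright grey blobs: centre, extents, angle in world mm"""
    h=cv2.cvtColor(p,cv2.COLOR_RGB2HSV)
    m=((h[...,1]<60)&(h[...,2]>135)).astype(np.uint8)
    if n=="top": m[:70]=0
    cs,_=cv2.findContours(m,cv2.RETR_EXTERNAL,cv2.CHAIN_APPROX_NONE)
    for c in cs:
        if cv2.contourArea(c)<amin: continue
        w=cast(n,c[:,0],zs)[:,:2]*1000
        b=cv2.minAreaRect(w.astype(np.float32)); 
        print(n,np.round(c[:,0].mean(0)),"ctr",np.round(b[0],0),"size",np.round(b[1],0),"ang",round(b[2]))
E
python3 - <<'E'
from h import *
for n in("top","scene"):
    p=np.load(f"pics/{n}0.npz")["p"]; blobs(p,n)
p=np.load("pics/top0.npz")["p"];h=cv2.cvtColor(p,cv2.COLOR_RGB2HSV)
m=((h[...,1]<70)&(h[...,2]<135)).astype(np.uint8); m[:70]=0;m[335:]=0;m[:,420:]=0
cs,_=cv2.findContours(m,cv2.RETR_EXTERNAL,cv2.CHAIN_APPROX_NONE)
for c in cs:
    if cv2.contourArea(c)>60:
        print(cv2.boundingRect(c),cv2.contourArea(c))
print("hardy top",cast("top",[(354,239)],.06)*1000, "foot",cast("top",[(348,241)],.0)*1000)
print("mouth ends floor inner",cast("top",[(143,178),(132,304)],.0)*1000)
print("wall ends top",cast("top",[(144,174),(130,310),(60,168),(41,305)],.03)*1000)
print("hammer",cast("top",[(298,117),(170,129),(172,83)],.02)*1000)
E
```

```text
top [364. 296.] ctr [ 428. -232.] size [22. 49.] ang 16
top [128. 270.] ctr [474. 202.] size [29. 68.] ang 87
top [267. 258.] ctr [496. -55.] size [31. 44.] ang 75
top [336. 197.] ctr [ 610. -184.] size [45. 51.] ang 63
top [125. 204.] ctr [587. 223.] size [ 87. 113.] ang 87
top [170. 105.] ctr [786. 133.] size [25. 85.] ang 87
scene [ 67. 373.] ctr [ 984. -254.] size [ 37. 155.] ang 0
scene [324. 310.] ctr [779. 133.] size [24. 88.] ang 86
scene [180. 203.] ctr [ 605. -183.] size [46. 50.] ang 61
scene [386. 214.] ctr [534. 228.] size [ 82. 216.] ang 86
scene [254. 176.] ctr [500. -53.] size [31. 43.] ang 74
scene [185. 139.] ctr [ 424. -232.] size [23. 48.] ang 13
scene [289.  60.] ctr [ 42. -59.] size [221.  88.] ang 34
(342, 230, 19, 19) 245.5
(40, 167, 105, 144) 9329.0
hardy top [[ 530.37217795 -203.55728913   60.        ]] foot [[ 527.42212887 -208.09073147    0.        ]]
mouth ends floor inner [[644.56827541 182.91365265   0.        ]
 [409.37176777 194.22923312   0.        ]]
wall ends top [[647.28924094 174.06800187  30.        ]
 [403.18879319 189.60721113  30.        ]
 [657.05282637 328.43663797  30.        ]
 [411.14730181 346.5312057   30.        ]]
hammer [[ 762.01431374 -112.47601688   20.        ]
 [ 735.7810736   130.66024695   20.        ]
 [ 826.57342223  129.54021407   20.        ]]
```

Run:
```python
import cv2
i=cv2.imread("pics/top0.png")[150:330,30:400]
cv2.imwrite("pics/c0.png",cv2.resize(i,None,fx=2.1,fy=2.1,interpolation=cv2.INTER_CUBIC))
```

```text
(no output)
```

View pics/c0.png

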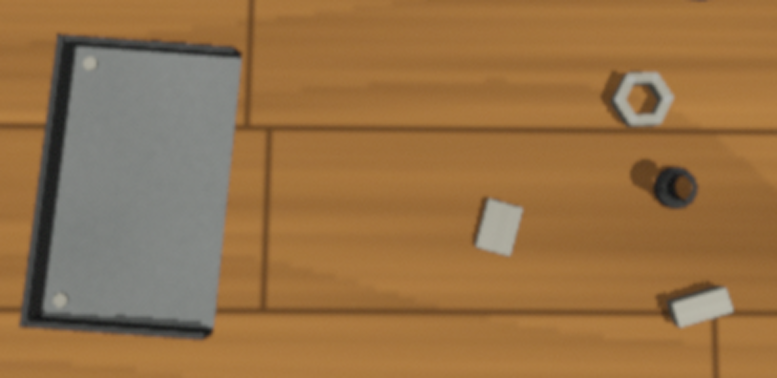

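```bash
python3 -m crank '[{"jaw":0,"x":26,"y":-31,"z":10},{"jaw":0,"x":26,"y":-31,"z":10},{"jaw":0,"x":26,"y":-31,"z":10},{"jaw":0,"x":26,"y":-31,"z":10},{"jaw":0,"x":26,"y":-31,"z":10},{"jaw":0,"x":26,"y":-31,"z":10},{"jaw":0,"x":26,"y":-31,"z":10},{"jaw":0,"x":26,"y":-31,"z":10},{"jaw":0,"x":26,"y":-31,"z":10},{"jaw":0,"x":26,"y":-31,"z":10},{"jaw":0,"x":26,"y":-31,"z":10},{"jaw":0,"x":26,"y":-31,"z":10}]' 60 && python3 -m crank '[{"jaw":0,"az":-9.5},{"jaw":0,"az":-9.5},{"jaw":0,"az":-9.5},{"jaw":0,"az":-9.5},{"jaw":0,"az":-9.5},{"jaw":0,"az":-9.5},{"jaw":0,"az":-9},{"jaw":0,"az":-9},{"jaw":0}]'
```

```text
schema error: expected keys jaw, x, y, z, ax, ay, az
```

```bash
python3 -m crank '[{"jaw":0,"x":26,"y":-31,"z":10,"ax":0,"ay":0,"az":0},{"jaw":0,"x":26,"y":-31,"z":10,"ax":0,"ay":0,"az":0},{"jaw":0,"x":26,"y":-31,"z":10,"ax":0,"ay":0,"az":0},{"jaw":0,"x":26,"y":-31,"z":10,"ax":0,"ay":0,"az":0},{"jaw":0,"x":26,"y":-31,"z":10,"ax":0,"ay":0,"az":0},{"jaw":0,"x":26,"y":-31,"z":10,"ax":0,"ay":0,"az":0},{"jaw":0,"x":26,"y":-31,"z":10,"ax":0,"ay":0,"az":0},{"jaw":0,"x":26,"y":-31,"z":10,"ax":0,"ay":0,"az":0},{"jaw":0,"x":26,"y":-31,"z":10,"ax":0,"ay":0,"az":0},{"jaw":0,"x":26,"y":-31,"z":10,"ax":0,"ay":0,"az":0},{"jaw":0,"x":26,"y":-31,"z":10,"ax":0,"ay":0,"az":0},{"jaw":0,"x":26,"y":-31,"z":10,"ax":0,"ay":0,"az":0}]' 60 && python3 -m crank '[{"jaw":0,"x":0,"y":0,"z":0,"ax":0,"ay":0,"az":-9.5},{"jaw":0,"x":0,"y":0,"z":0,"ax":0,"ay":0,"az":-9.5},{"jaw":0,"x":0,"y":0,"z":0,"ax":0,"ay":0,"az":-9.5},{"jaw":0,"x":0,"y":0,"z":0,"ax":0,"ay":0,"az":-9.5},{"jaw":0,"x":0,"y":0,"z":0,"ax":0,"ay":0,"az":-9.5},{"jaw":0,"x":0,"y":0,"z":0,"ax":0,"ay":0,"az":-9.5},{"jaw":0,"x":0,"y":0,"z":0,"ax":0,"ay":0,"az":-9},{"jaw":0,"x":0,"y":0,"z":0,"ax":0,"ay":0,"az":-9},{"jaw":0,"x":0,"y":0,"z":0,"ax":0,"ay":0,"az":0}]'
```

```text
t: 1.6
eef_pos: [0.3799, -0.2111, 0.1109]
tool_rot: [-0.0, 0.992, 0.13, -0.0]
contact_force: [1.0, 0.3, 0.2]
gripper_width: 0.002
t: 2.72
eef_pos: [0.3793, -0.2123, 0.1111]
tool_rot: [-0.0, 0.708, 0.706, 0.0]
contact_force: [-0.2, -0.1, -0.5]
gripper_width: 0.006
```

```bash
python3 -m crank '[{"jaw":0,"x":0,"y":0,"z":30,"ax":0,"ay":0,"az":0},{"jaw":0,"x":0,"y":0,"z":30,"ax":0,"ay":0,"az":0},{"jaw":0,"x":0,"y":0,"z":30,"ax":0,"ay":0,"az":0},{"jaw":0,"x":0,"y":0,"z":16,"ax":0,"ay":0,"az":0},{"jaw":0,"x":0,"y":6,"z":0,"ax":0,"ay":0,"az":0},{"jaw":0,"x":0,"y":6,"z":0,"ax":0,"ay":0,"az":0},{"jaw":0,"x":0,"y":6,"z":0,"ax":0,"ay":0,"az":0},{"jaw":0,"x":0,"y":6,"z":0,"ax":0,"ay":0,"az":0},{"jaw":0,"x":0,"y":0,"z":0,"ax":0,"ay":0,"az":0}]'
python3 - <<'E'
from h import *
p,d=look("scene","s1"); blobs(p,"scene")
p,d=look("top"); blobs(p)
cv2.imwrite("pics/s1c.png",cv2.resize(cv2.imread("pics/s1.png")[60:240,100:340],None,fx=3,fy=3,interpolation=cv2.INTER_CUBIC))
E
```

```text
t: 3.85
eef_pos: [0.4045, -0.2125, 0.0056]
tool_rot: [0.001, 0.707, 0.707, 0.0]
contact_force: [-1.4, -0.1, 0.4]
gripper_width: -0.001
scene [ 17. 378.] ctr [1004. -323.] size [39. 23.] ang 58
scene [ 66. 372.] ctr [ 984. -258.] size [ 37. 163.] ang 0
scene [324. 310.] ctr [780. 133.] size [25. 88.] ang 86
scene [180. 203.] ctr [ 605. -183.] size [47. 51.] ang 59
scene [408. 215.] ctr [536. 260.] size [146. 216.] ang 86
scene [183. 141.] ctr [ 428. -233.] size [23. 49.] ang 4
scene [290.  60.] ctr [ 44. -56.] size [226.  92.] ang 35
top [336. 196.] ctr [ 609. -184.] size [45. 51.] ang 1
top [ 99. 238.] ctr [531. 256.] size [145. 231.] ang 86
top [170. 105.] ctr [786. 133.] size [25. 86.] ang 86
```

View pics/s1c.png

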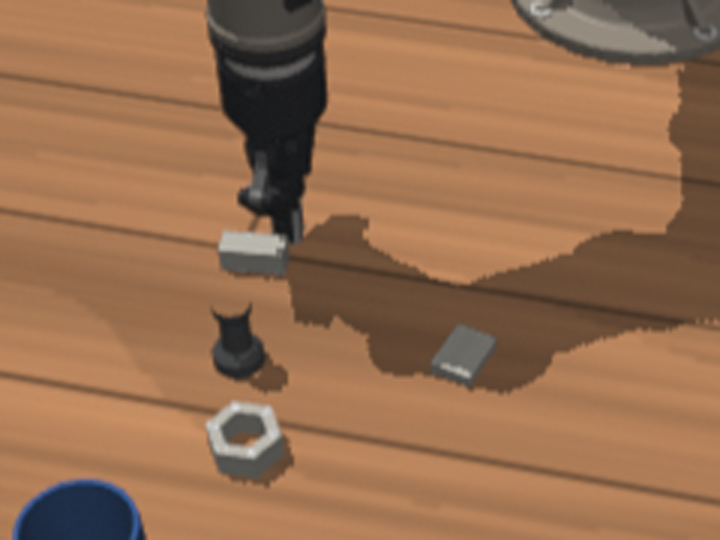

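```bash
python3 -m crank '[{"jaw":0,"x":0,"y":4,"z":0,"ax":0,"ay":0,"az":0},{"jaw":0,"x":0,"y":-5,"z":0,"ax":0,"ay":0,"az":0},{"jaw":0,"x":0,"y":-20,"z":0,"ax":0,"ay":0,"az":0},{"jaw":0,"x":-34,"y":0,"z":0,"ax":0,"ay":0,"az":0},{"jaw":0,"x":-36,"y":0,"z":0,"ax":0,"ay":0,"az":0},{"jaw":0,"x":0,"y":24,"z":0,"ax":0,"ay":0,"az":0},{"jaw":0,"x":0,"y":25,"z":0,"ax":0,"ay":0,"az":0},{"jaw":0,"x":0,"y":0,"z":0,"ax":0,"ay":0,"az":0}]'
python3 - <<'E'
from h import *
p,d=look("scene"); blobs(p,"scene")
p,d=look("top"); blobs(p)
E
```

```text
t: 4.95
eef_pos: [0.4333, -0.2822, 0.0055]
tool_rot: [0.001, 0.707, 0.707, 0.001]
contact_force: [-0.3, -0.3, -0.2]
gripper_width: 0.001
scene [ 17. 377.] ctr [1003. -321.] size [39. 23.] ang 65
scene [ 66. 372.] ctr [ 984. -258.] size [ 37. 163.] ang 0
scene [324. 310.] ctr [780. 133.] size [25. 88.] ang 86
scene [180. 203.] ctr [ 605. -183.] size [47. 51.] ang 59
scene [255. 178.] ctr [501. -50.] size [25. 44.] ang 76
scene [406. 216.] ctr [536. 260.] size [146. 216.] ang 86
scene [290.  60.] ctr [ 43. -57.] size [224.  92.] ang 35
top [505. 353.] ctr [ 327. -486.] size [18. 43.] ang 86
top [265. 256.] ctr [496. -52.] size [26. 44.] ang 75
top [336. 196.] ctr [ 609. -184.] size [45. 51.] ang 1
top [ 99. 238.] ctr [531. 256.] size [145. 231.] ang 86
top [170. 105.] ctr [786. 133.] size [25. 86.] ang 86
```

```bash
sed -i 's/h\[...,2\]>135/h[...,2]>vmin/; s/amin=60/amin=60,vmin=80/' h.py
python3 - <<'E'
from h import *
p,d=look("scene","s2"); blobs(p,"scene")
p,d=look("top"); blobs(p)
cv2.imwrite("pics/s2c.png",cv2.resize(cv2.imread("pics/s2.png")[80:230,100:300],None,fx=3,fy=3,interpolation=cv2.INTER_CUBIC))
E
```

```text
scene [ 55. 371.] ctr [ 988. -265.] size [ 48. 219.] ang 0
scene [324. 314.] ctr [784. 133.] size [26. 96.] ang 86
scene [181. 206.] ctr [ 613. -179.] size [67. 47.] ang 33
scene [401. 219.] ctr [539. 260.] size [148. 224.] ang 86
scene [253. 178.] ctr [504. -52.] size [35. 53.] ang 75
scene [184. 144.] ctr [ 440. -231.] size [42. 54.] ang 3
scene [137.  38.] ctr [  57. -489.] size [83. 37.] ang 83
scene [313.  58.] ctr [24.  1.] size [206. 228.] ang 2
scene [418.  12.] ctr [-290.  293.] size [ 15. 143.] ang 83
scene [135.   8.] ctr [ -89. -558.] size [112. 111.] ang 14
scene [110.   5.] ctr [ -90. -634.] size [73. 24.] ang 19
top [498. 328.] ctr [ 370. -481.] size [172.  68.] ang 12
top [365. 292.] ctr [ 434. -233.] size [23. 50.] ang 4
top [267. 258.] ctr [495. -54.] size [32. 44.] ang 75
top [336. 197.] ctr [ 609. -182.] size [45. 55.] ang 1
top [ 98. 239.] ctr [531. 258.] size [148. 237.] ang 86
top [170. 106.] ctr [784. 133.] size [28. 90.] ang 87
```

View pics/s2c.png

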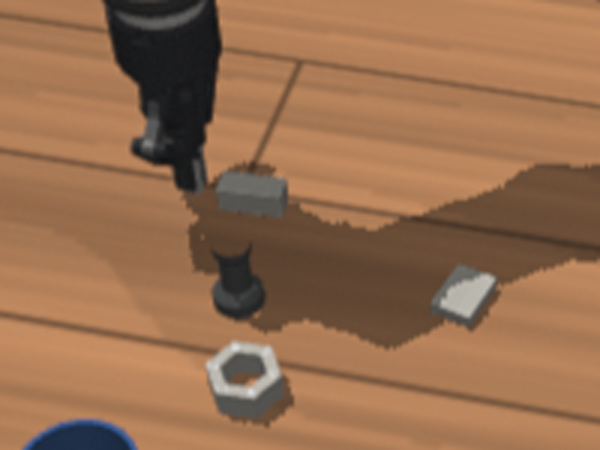

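```bash
python3 -m crank '[{"jaw":0,"x":4,"y":0,"z":0,"ax":0,"ay":0,"az":-4},{"jaw":0,"x":7,"y":0,"z":0,"ax":0,"ay":0,"az":0},{"jaw":0,"x":8,"y":0,"z":0,"ax":0,"ay":0,"az":0.7},{"jaw":0,"x":10,"y":0,"z":0,"ax":0,"ay":0,"az":0.7},{"jaw":0,"x":10,"y":0,"z":0,"ax":0,"ay":0,"az":0.7},{"jaw":0,"x":10,"y":0,"z":0,"ax":0,"ay":0,"az":0.7},{"jaw":0,"x":10,"y":0,"z":0,"ax":0,"ay":0,"az":0.7},{"jaw":0,"x":10,"y":0,"z":0,"ax":0,"ay":0,"az":0.7},{"jaw":0,"x":10,"y":0,"z":0,"ax":0,"ay":0,"az":0.7},{"jaw":0,"x":10,"y":0,"z":0,"ax":0,"ay":0,"az":0.7},{"jaw":0,"x":10,"y":0,"z":0,"ax":0,"ay":0,"az":0.7},{"jaw":0,"x":10,"y":0,"z":0,"ax":0,"ay":0,"az":0.7}]'
python3 - <<'E'
from h import *
p,d=look("top"); blobs(p)
E
```

```text
t: 6.65
eef_pos: [0.4298, -0.1728, 0.0053]
tool_rot: [-0.0, 0.726, 0.688, -0.0]
contact_force: [-0.4, -1.6, -0.6]
gripper_width: 0.003
top [422. 336.] ctr [ 353. -331.] size [173. 209.] ang 5
top [313. 290.] ctr [ 438. -138.] size [51. 22.] ang 87
top [267. 258.] ctr [496. -54.] size [31. 42.] ang 75
top [336. 197.] ctr [ 609. -183.] size [45. 53.] ang 1
top [ 98. 238.] ctr [532. 258.] size [148. 235.] ang 86
top [170. 106.] ctr [784. 133.] size [28. 90.] ang 86
```

```bash
python3 -m crank '[{"jaw":0,"x":12,"y":0,"z":0,"ax":0,"ay":0,"az":0},{"jaw":0,"x":12,"y":0,"z":0,"ax":0,"ay":0,"az":0},{"jaw":0,"x":12,"y":0,"z":0,"ax":0,"ay":0,"az":0},{"jaw":0,"x":12,"y":0,"z":0,"ax":0,"ay":0,"az":0},{"jaw":0,"x":12,"y":0,"z":0,"ax":0,"ay":0,"az":0},{"jaw":0,"x":12,"y":0,"z":0,"ax":0,"ay":0,"az":0},{"jaw":0,"x":12,"y":0,"z":0,"ax":0,"ay":0,"az":0},{"jaw":0,"x":12,"y":0,"z":0,"ax":0,"ay":0,"az":0},{"jaw":0,"x":12,"y":0,"z":0,"ax":0,"ay":0,"az":0},{"jaw":0,"x":12,"y":0,"z":0,"ax":0,"ay":0,"az":0},{"jaw":0,"x":12,"y":0,"z":0,"ax":0,"ay":0,"az":0},{"jaw":0,"x":12,"y":0,"z":0,"ax":0,"ay":0,"az":0}]'
python3 - <<'E'
from h import *
p,d=look("top"); blobs(p)
E
```

```text
t: 8.2
eef_pos: [0.4375, -0.0289, 0.0053]
tool_rot: [-0.0, 0.726, 0.688, -0.0]
contact_force: [-0.4, -2.0, 1.1]
gripper_width: 0.002
top [241. 323.] ctr [365. -27.] size [144. 134.] ang 20
top [228. 284.] ctr [447.  15.] size [31. 23.] ang 85
top [298. 310.] ctr [ 397. -109.] size [154.  34.] ang 23
top [266. 258.] ctr [496. -52.] size [37. 45.] ang 74
top [336. 197.] ctr [ 609. -183.] size [45. 53.] ang 1
top [ 98. 238.] ctr [532. 258.] size [148. 235.] ang 86
top [170. 106.] ctr [784. 133.] size [28. 90.] ang 86
```

```bash
python3 -m crank '[{"jaw":0,"x":12,"y":0,"z":0,"ax":0,"ay":0,"az":0},{"jaw":0,"x":12,"y":0,"z":0,"ax":0,"ay":0,"az":0},{"jaw":0,"x":12,"y":0,"z":0,"ax":0,"ay":0,"az":0},{"jaw":0,"x":12,"y":0,"z":0,"ax":0,"ay":0,"az":0},{"jaw":0,"x":12,"y":0,"z":0,"ax":0,"ay":0,"az":0},{"jaw":0,"x":12,"y":0,"z":0,"ax":0,"ay":0,"az":0},{"jaw":0,"x":12,"y":0,"z":0,"ax":0,"ay":0,"az":0},{"jaw":0,"x":12,"y":0,"z":0,"ax":0,"ay":0,"az":0},{"jaw":0,"x":12,"y":0,"z":0,"ax":0,"ay":0,"az":0},{"jaw":0,"x":12,"y":0,"z":0,"ax":0,"ay":0,"az":0},{"jaw":0,"x":12,"y":0,"z":0,"ax":0,"ay":0,"az":0},{"jaw":0,"x":12,"y":0,"z":0,"ax":0,"ay":0,"az":0}]'
python3 - <<'E'
from h import *
p,d=look("top"); blobs(p)
p,d=look("scene","s3"); blobs(p,"scene")
E
```

```text
t: 9.75
eef_pos: [0.4451, 0.1149, 0.0053]
tool_rot: [-0.0, 0.726, 0.688, -0.0]
contact_force: [-0.9, -2.2, 1.4]
gripper_width: -0.003
top [ 70. 341.] ctr [345. 299.] size [122.  28.] ang 9
top [155. 292.] ctr [433. 149.] size [125.  14.] ang 43
top [267. 258.] ctr [496. -54.] size [32. 44.] ang 75
top [336. 197.] ctr [ 609. -183.] size [45. 53.] ang 1
top [109. 267.] ctr [495. 207.] size [254. 302.] ang 86
top [170. 106.] ctr [784. 133.] size [28. 90.] ang 87
scene [ 54. 371.] ctr [ 988. -265.] size [ 48. 219.] ang 0
scene [324. 313.] ctr [783. 133.] size [26. 95.] ang 86
scene [181. 206.] ctr [ 613. -179.] size [67. 47.] ang 33
scene [352. 182.] ctr [465. 154.] size [63. 34.] ang 41
scene [407. 216.] ctr [539. 260.] size [147. 224.] ang 86
scene [254. 178.] ctr [504. -52.] size [35. 50.] ang 74
scene [348. 107.] ctr [213. 123.] size [103.  58.] ang 80
scene [367.  73.] ctr [ 69. 162.] size [34. 96.] ang 44
scene [299.  61.] ctr [ 48. -37.] size [233. 127.] ang 49
scene [347.  36.] ctr [-87.  95.] size [156.  39.] ang 33
scene [394.  22.] ctr [-212.  223.] size [255.  30.] ang 7
scene [368.  24.] ctr [-170.  157.] size [300. 130.] ang 14
```

View pics/s3.png

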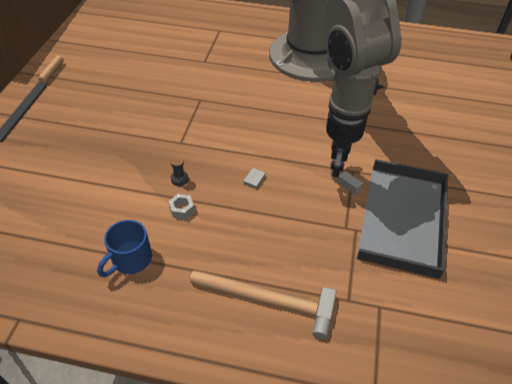

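The stub slewed to about 45° just before the mouth: it's at (350,182) in the scene view. I'll back off, measure it and come up behind its centre.

```bash
python3 -m crank '[{"jaw":0,"x":-30,"y":0,"z":0,"ax":0,"ay":0,"az":0},{"jaw":0,"x":-40,"y":0,"z":-20,"ax":0,"ay":0,"az":0},{"jaw":0,"x":-50,"y":0,"z":-20,"ax":0,"ay":0,"az":0},{"jaw":0,"x":0,"y":0,"z":0,"ax":0,"ay":0,"az":0}]'
python3 - <<'E'
from h import *
p,d=look("top","t4"); blobs(p)
p,d=look("scene","s4"); blobs(p,"scene")
a=cv2.resize(cv2.imread("pics/t4.png")[220:340,80:240],None,fx=2.5,fy=2.5,interpolation=cv2.INTER_CUBIC)
b=cv2.resize(cv2.imread("pics/s4.png")[140:260,300:460],None,fx=2.5,fy=2.5,interpolation=cv2.INTER_CUBIC)
cv2.imwrite("pics/c4.png",np.hstack([a,b]))
E
```

```text
t: 10.35
eef_pos: [0.4392, -0.0101, 0.0462]
tool_rot: [0.001, 0.729, 0.685, 0.0]
contact_force: [-0.2, 0.7, 0.7]
gripper_width: 0.0
top [244. 339.] ctr [345. -12.] size [203. 197.] ang 19
top [156. 274.] ctr [465. 150.] size [49. 22.] ang 57
top [267. 258.] ctr [494. -54.] size [32. 46.] ang 75
top [336. 197.] ctr [ 609. -183.] size [45. 53.] ang 1
top [ 98. 238.] ctr [532. 258.] size [148. 235.] ang 86
top [170. 106.] ctr [784. 133.] size [28. 90.] ang 87
scene [ 54. 371.] ctr [ 988. -265.] size [ 48. 219.] ang 0
scene [324. 313.] ctr [783. 133.] size [26. 95.] ang 86
scene [181. 206.] ctr [ 613. -179.] size [67. 47.] ang 33
scene [352. 182.] ctr [465. 154.] size [63. 34.] ang 41
scene [401. 219.] ctr [540. 260.] size [148. 223.] ang 86
scene [254. 178.] ctr [504. -52.] size [35. 50.] ang 74
scene [314.  68.] ctr [60. 24.] size [126. 280.] ang 47
scene [295.  40.] ctr [-36. -50.] size [45. 97.] ang 23
scene [320.   6.] ctr [-243.   -6.] size [82. 31.] ang 8
scene [298.   7.] ctr [-219.  -68.] size [96. 97.] ang 14
scene [275.   8.] ctr [-198. -141.] size [102.  41.] ang 11
```

View pics/c4.png

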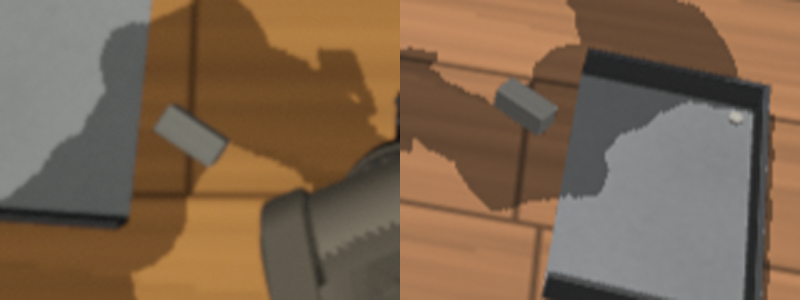

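```bash
python3 -m crank '[{"jaw":0,"x":40,"y":-3,"z":0,"ax":0,"ay":0,"az":0},{"jaw":0,"x":40,"y":-3,"z":0,"ax":0,"ay":0,"az":0},{"jaw":0,"x":40,"y":-3.5,"z":0,"ax":0,"ay":0,"az":0},{"jaw":0,"x":0,"y":0,"z":0,"ax":0,"ay":0,"az":9.8},{"jaw":0,"x":0,"y":0,"z":0,"ax":0,"ay":0,"az":9.8},{"jaw":0,"x":0,"y":0,"z":0,"ax":0,"ay":0,"az":9.8},{"jaw":0,"x":0,"y":0,"z":20,"ax":0,"ay":0,"az":0},{"jaw":0,"x":0,"y":0,"z":20,"ax":0,"ay":0,"az":0},{"jaw":0,"x":0,"y":0,"z":0,"ax":0,"ay":0,"az":0}]'
python3 - <<'E'
from h import *
p,d=look("scene","s5"); blobs(p,"scene")
E
```

```text
t: 11.58
eef_pos: [0.4341, 0.1162, 0.004]
tool_rot: [-0.001, 0.876, 0.483, -0.001]
contact_force: [0.4, -0.1, 0.8]
gripper_width: -0.006
scene [ 55. 371.] ctr [ 988. -265.] size [ 48. 218.] ang 0
scene [324. 313.] ctr [783. 133.] size [26. 95.] ang 86
scene [181. 206.] ctr [ 613. -179.] size [67. 47.] ang 33
scene [351. 181.] ctr [465. 152.] size [64. 35.] ang 45
scene [407. 215.] ctr [539. 260.] size [147. 224.] ang 86
scene [254. 178.] ctr [504. -52.] size [35. 50.] ang 74
scene [349. 105.] ctr [204. 124.] size [102.  55.] ang 85
scene [367.  70.] ctr [ 58. 160.] size [35. 89.] ang 37
scene [304.  61.] ctr [ 45. -28.] size [227. 142.] ang 56
scene [346.  33.] ctr [-101.   89.] size [158.  36.] ang 29
scene [377.  22.] ctr [-181.  173.] size [294. 164.] ang 11
```

```bash
python3 -m crank '[{"jaw":0,"x":0,"y":6,"z":-1,"ax":0,"ay":0,"az":0},{"jaw":0,"x":5,"y":0,"z":0,"ax":0,"ay":0,"az":0},{"jaw":0,"x":6,"y":0,"z":0,"ax":0,"ay":0,"az":0},{"jaw":0,"x":8,"y":0,"z":0,"ax":0,"ay":0,"az":-0.6},{"jaw":0,"x":8,"y":0,"z":0,"ax":0,"ay":0,"az":-1},{"jaw":0,"x":8,"y":0,"z":0,"ax":0,"ay":0,"az":-1},{"jaw":0,"x":8,"y":0,"z":0,"ax":0,"ay":0,"az":-1},{"jaw":0,"x":8,"y":0,"z":0,"ax":0,"ay":0,"az":-1}]'
python3 - <<'E'
from h import *
p,d=look("scene","s6"); blobs(p,"scene")
p,d=look("top","t6"); blobs(p)
a=cv2.resize(cv2.imread("pics/t6.png")[220:340,80:240],None,fx=2.5,fy=2.5,interpolation=cv2.INTER_CUBIC)
b=cv2.resize(cv2.imread("pics/s6.png")[140:260,300:460],None,fx=2.5,fy=2.5,interpolation=cv2.INTER_CUBIC)
cv2.imwrite("pics/c6.png",np.hstack([a,b]))
E
```

```text
t: 12.62
eef_pos: [0.4674, 0.1555, 0.0063]
tool_rot: [0.0, 0.856, 0.517, -0.0]
contact_force: [-2.0, -2.3, 1.7]
gripper_width: -0.003
scene [ 55. 371.] ctr [ 988. -265.] size [ 48. 218.] ang 0
scene [324. 314.] ctr [784. 133.] size [26. 96.] ang 86
scene [181. 206.] ctr [ 613. -179.] size [67. 47.] ang 33
scene [403. 214.] ctr [538. 247.] size [174. 224.] ang 87
scene [254. 178.] ctr [504. -52.] size [35. 50.] ang 74
scene [368. 117.] ctr [238. 173.] size [106.  66.] ang 75
scene [391.  83.] ctr [100. 225.] size [32. 88.] ang 40
scene [370.  46.] ctr [-50. 162.] size [154.  44.] ang 34
scene [313.  59.] ctr [24. -3.] size [206. 219.] ang 2
scene [401.  27.] ctr [-163.  247.] size [356. 213.] ang 14
top [ 26. 314.] ctr [392. 380.] size [113.  28.] ang 4
top [143. 270.] ctr [472. 175.] size [78. 20.] ang 30
top [267. 258.] ctr [496. -54.] size [32. 44.] ang 75
top [115. 271.] ctr [471. 222.] size [128.  16.] ang 43
top [336. 197.] ctr [ 609. -183.] size [45. 53.] ang 1
top [ 91. 250.] ctr [517. 252.] size [200. 269.] ang 83
top [170. 106.] ctr [784. 133.] size [28. 90.] ang 87
```

View pics/c6.png

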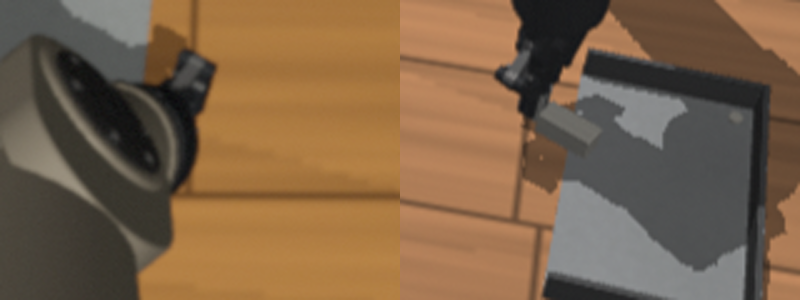

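```bash
cat >> h.py <<'E'
def tops(n,box,zl,zh,vmin=70,vmax=256,amin=12,smax=70):
    """world-mm rectangles of level surfaces between heights zl..zh (m) inside box (x0,x1,y0,y1)"""
    p,d=look(n); c=eyes.calibration(n);R=np.array(c["R"]);t=np.array(c["t"])
    v,u=np.indices(d.shape)
    C=np.stack([(u-c["cx"])/c["fx"]*d,(v-c["cy"])/c["fy"]*d,d],-1)
    W=(C-t)@R; h=cv2.cvtColor(p,cv2.COLOR_RGB2HSV)
    m=(d>0)&(W[...,2]>zl)&(W[...,2]<zh)&(W[...,0]>box[0])&(W[...,0]<box[1])&(W[...,1]>box[2])&(W[...,1]<box[3])&(h[...,1]<smax)&(h[...,2]>vmin)&(h[...,2]<vmax)
    k,l=cv2.connectedComponents(m.astype(np.uint8))
    for i in range(1,k):
        s=l==i
        if s.sum()<amin: continue
        b=cv2.minAreaRect((W[s][:,:2]*1000).astype(np.float32)); a=b[2]+(90 if b[1][1]>b[1][0] else 0)
        print(n,int(s.sum()),"ctr",np.round(b[0],0),"size",np.round(b[1],0),"long axis",round(a),"z",np.round(np.median(W[s][:,2])*1000))
E
python3 - <<'E'
from h import *
tops("scene",(.415,.65,.1,.33),.016,.03)
tops("scene",(.415,.65,.1,.33),.016,.03,90)
tops("scene",(.4,.7,-.3,0),.006,.03)
E
```

```text
scene 223 ctr [484. 188.] size [53. 27.] long axis 62 z 20.0
scene 18 ctr [648. 193.] size [24.  4.] long axis 87 z 27.0
scene 179 ctr [485. 189.] size [51. 24.] long axis 62 z 20.0
scene 241 ctr [496. -54.] size [32. 48.] long axis 166 z 10.0
scene 23 ctr [ 541. -221.] size [27.  8.] long axis 47 z 13.0
scene 375 ctr [ 611. -181.] size [48. 50.] long axis 96 z 19.0
```

```bash
python3 -m crank '[{"jaw":0,"x":8,"y":0,"z":0,"ax":0,"ay":0,"az":-1},{"jaw":0,"x":8,"y":0,"z":0,"ax":0,"ay":0,"az":-1},{"jaw":0,"x":8,"y":0,"z":0,"ax":0,"ay":0,"az":-1},{"jaw":0,"x":8,"y":0,"z":0,"ax":0,"ay":0,"az":-1},{"jaw":0,"x":8,"y":0,"z":0,"ax":0,"ay":0,"az":-1},{"jaw":0,"x":8,"y":0,"z":0,"ax":0,"ay":0,"az":-1}]'
python3 - <<'E'
from h import *
tops("scene",(.415,.64,.1,.33),.016,.03,90)
E
```

```text
t: 13.62
eef_pos: [0.4879, 0.1989, 0.0063]
tool_rot: [-0.0, 0.828, 0.561, -0.0]
contact_force: [-0.1, -1.5, -0.2]
gripper_width: 0.002
scene 188 ctr [501. 233.] size [49. 27.] long axis 67 z 20.0
```

```bash
python3 -m crank '[{"jaw":0,"x":8,"y":0,"z":0,"ax":0,"ay":0,"az":-1},{"jaw":0,"x":8,"y":0,"z":0,"ax":0,"ay":0,"az":-1},{"jaw":0,"x":8,"y":0,"z":0,"ax":0,"ay":0,"az":-1},{"jaw":0,"x":8,"y":0,"z":0,"ax":0,"ay":0,"az":-1},{"jaw":0,"x":8,"y":0,"z":0,"ax":0,"ay":0,"az":-1},{"jaw":0,"x":6,"y":0,"z":0,"ax":0,"ay":0,"az":-1},{"jaw":0,"x":-20,"y":0,"z":0,"ax":0,"ay":0,"az":0},{"jaw":0,"x":-20,"y":0,"z":-30,"ax":0,"ay":0,"az":0},{"jaw":0,"x":-20,"y":0,"z":-40,"ax":0,"ay":0,"az":0},{"jaw":0,"x":0,"y":0,"z":0,"ax":0,"ay":0,"az":0}]'
python3 - <<'E'
from h import *
tops("scene",(.415,.64,.1,.33),.016,.03,80)
E
```

```text
t: 14.92
eef_pos: [0.4878, 0.1814, 0.0786]
tool_rot: [0.001, 0.799, 0.601, 0.002]
contact_force: [-0.2, -0.1, 0.5]
gripper_width: 0.001
scene 208 ctr [513. 278.] size [50. 23.] long axis 75 z 20.0
```

```bash
python3 -m crank '[{"jaw":0,"x":-44,"y":12,"z":0,"ax":0,"ay":0,"az":0},{"jaw":0,"x":-44,"y":12,"z":0,"ax":0,"ay":0,"az":0},{"jaw":0,"x":-44,"y":12,"z":0,"ax":0,"ay":0,"az":0},{"jaw":0,"x":-44,"y":12,"z":0,"ax":0,"ay":0,"az":0},{"jaw":0,"x":-44,"y":12,"z":0,"ax":0,"ay":0,"az":0},{"jaw":0,"x":-44,"y":12,"z":0,"ax":0,"ay":0,"az":-1},{"jaw":0,"x":0,"y":0,"z":25,"ax":0,"ay":0,"az":0},{"jaw":0,"x":0,"y":0,"z":25,"ax":0,"ay":0,"az":0},{"jaw":0,"x":0,"y":0,"z":24,"ax":0,"ay":0,"az":0},{"jaw":0,"x":0,"y":0,"z":0,"ax":0,"ay":0,"az":0}]'
python3 - <<'E'
from h import *
tops("scene",(.4,.56,-.12,0),.006,.03,80)
tops("top",(.4,.56,-.12,0),.006,.03,80)
E
```

```text
t: 16.23
eef_pos: [0.4835, -0.0892, 0.001]
tool_rot: [-0.0, 0.792, 0.61, -0.0]
contact_force: [0.3, 0.4, 0.3]
gripper_width: 0.004
scene 236 ctr [496. -54.] size [32. 45.] long axis 165 z 10.0
top 219 ctr [496. -47.] size [21. 45.] long axis 177 z 11.0
```

```bash
python3 -m crank '[{"jaw":0,"x":0,"y":3,"z":-4,"ax":0,"ay":0,"az":0},{"jaw":0,"x":6,"y":0,"z":0,"ax":0,"ay":0,"az":0},{"jaw":0,"x":6,"y":0,"z":0,"ax":0,"ay":0,"az":0},{"jaw":0,"x":8,"y":0,"z":0,"ax":0,"ay":0,"az":-0.2},{"jaw":0,"x":8,"y":0,"z":0,"ax":0,"ay":0,"az":-0.2},{"jaw":0,"x":8,"y":0,"z":0,"ax":0,"ay":0,"az":-0.2},{"jaw":0,"x":8,"y":0,"z":0,"ax":0,"ay":0,"az":-0.2},{"jaw":0,"x":8,"y":0,"z":0,"ax":0,"ay":0,"az":-0.2},{"jaw":0,"x":8,"y":0,"z":0,"ax":0,"ay":0,"az":-0.2},{"jaw":0,"x":8,"y":0,"z":0,"ax":0,"ay":0,"az":-0.2}]'
python3 - <<'E'
from h import *
tops("scene",(.4,.6,-.12,.14),.006,.03,80)
E
```

```text
t: 17.58
eef_pos: [0.5036, -0.024, 0.0063]
tool_rot: [0.0, 0.785, 0.619, -0.0]
contact_force: [-0.4, -1.9, 1.5]
gripper_width: 0.001
scene 251 ctr [510.   3.] size [34. 47.] long axis 168 z 10.0
```

```bash
python3 -m crank '[{"jaw":0,"x":9,"y":0,"z":0,"ax":0,"ay":0,"az":-0.2},{"jaw":0,"x":9,"y":0,"z":0,"ax":0,"ay":0,"az":-0.2},{"jaw":0,"x":9,"y":0,"z":0,"ax":0,"ay":0,"az":-0.2},{"jaw":0,"x":9,"y":0,"z":0,"ax":0,"ay":0,"az":-0.2},{"jaw":0,"x":9,"y":0,"z":0,"ax":0,"ay":0,"az":-0.2},{"jaw":0,"x":9,"y":0,"z":0,"ax":0,"ay":0,"az":-0.2},{"jaw":0,"x":9,"y":0,"z":0,"ax":0,"ay":0,"az":-0.2},{"jaw":0,"x":9,"y":0,"z":0,"ax":0,"ay":0,"az":-0.2},{"jaw":0,"x":9,"y":0,"z":0,"ax":0,"ay":0,"az":-0.2},{"jaw":0,"x":9,"y":0,"z":0,"ax":0,"ay":0,"az":-0.2},{"jaw":0,"x":9,"y":0,"z":0,"ax":0,"ay":0,"az":-0.2},{"jaw":0,"x":9,"y":0,"z":0,"ax":0,"ay":0,"az":-0.2}]'
python3 - <<'E'
from h import *
tops("scene",(.4,.64,-.12,.3),.006,.03,80)
E
```

```text
t: 19.12
eef_pos: [0.5267, 0.0816, 0.0063]
tool_rot: [0.0, 0.772, 0.636, -0.0]
contact_force: [0.3, -0.8, -0.7]
gripper_width: -0.001
scene 273 ctr [532. 108.] size [33. 47.] long axis 167 z 10.0
scene 264 ctr [514. 278.] size [49. 26.] long axis 76 z 19.0
```

```bash
python3 -m crank '[{"jaw":0,"x":9,"y":0,"z":0,"ax":0,"ay":0,"az":0},{"jaw":0,"x":9,"y":0,"z":0,"ax":0,"ay":0,"az":0},{"jaw":0,"x":9,"y":0,"z":0,"ax":0,"ay":0,"az":0},{"jaw":0,"x":9,"y":0,"z":0,"ax":0,"ay":0,"az":0},{"jaw":0,"x":9,"y":0,"z":0,"ax":0,"ay":0,"az":0},{"jaw":0,"x":9,"y":0,"z":0,"ax":0,"ay":0,"az":0},{"jaw":0,"x":9,"y":0,"z":0,"ax":0,"ay":0,"az":0},{"jaw":0,"x":9,"y":0,"z":0,"ax":0,"ay":0,"az":0},{"jaw":0,"x":9,"y":0,"z":0,"ax":0,"ay":0,"az":0},{"jaw":0,"x":9,"y":0,"z":0,"ax":0,"ay":0,"az":0},{"jaw":0,"x":9,"y":0,"z":0,"ax":0,"ay":0,"az":0},{"jaw":0,"x":9,"y":0,"z":0,"ax":0,"ay":0,"az":0}]'
python3 - <<'E'
from h import *
tops("scene",(.4,.64,-.12,.3),.006,.03,80)
E
```

```text
t: 20.68
eef_pos: [0.5474, 0.1875, 0.0063]
tool_rot: [0.0, 0.772, 0.636, -0.0]
contact_force: [0.5, -1.9, 1.0]
gripper_width: 0.0
scene 219 ctr [514. 278.] size [50. 26.] long axis 76 z 20.0
scene 284 ctr [552. 214.] size [32. 46.] long axis 171 z 10.0
```

```bash
python3 -m crank '[{"jaw":0,"x":9,"y":0,"z":0,"ax":0,"ay":0,"az":0},{"jaw":0,"x":9,"y":0,"z":0,"ax":0,"ay":0,"az":0},{"jaw":0,"x":9,"y":0,"z":0,"ax":0,"ay":0,"az":0},{"jaw":0,"x":9,"y":0,"z":0,"ax":0,"ay":0,"az":0},{"jaw":0,"x":9,"y":0,"z":0,"ax":0,"ay":0,"az":0},{"jaw":0,"x":9,"y":0,"z":0,"ax":0,"ay":0,"az":0},{"jaw":0,"x":6,"y":0,"z":0,"ax":0,"ay":0,"az":0},{"jaw":0,"x":-20,"y":0,"z":0,"ax":0,"ay":0,"az":0},{"jaw":0,"x":-20,"y":0,"z":-35,"ax":0,"ay":0,"az":0},{"jaw":0,"x":-20,"y":0,"z":-50,"ax":0,"ay":0,"az":0},{"jaw":0,"x":0,"y":0,"z":0,"ax":0,"ay":0,"az":0}]'
python3 - <<'E'
from h import *
tops("scene",(.4,.64,-.3,.32),.006,.03,80)
p,d=look("top");blobs(p)
E
```

```text
t: 22.1
eef_pos: [0.5497, 0.184, 0.0948]
tool_rot: [0.002, 0.773, 0.634, 0.002]
contact_force: [0.0, 0.1, 0.6]
gripper_width: -0.004
scene 363 ctr [ 611. -181.] size [53. 46.] long axis 35 z 19.0
scene 227 ctr [514. 278.] size [50. 26.] long axis 73 z 20.0
scene 284 ctr [564. 274.] size [31. 45.] long axis 170 z 10.0
top [336. 197.] ctr [ 609. -183.] size [45. 53.] ang 1
top [ 57. 185.] ctr [627. 336.] size [170.  20.] ang 39
top [ 71. 253.] ctr [490. 311.] size [430. 269.] ang 0
top [170. 106.] ctr [784. 133.] size [28. 90.] ang 86
```

```bash
python3 -m crank '[{"jaw":0,"x":-43.5,"y":13,"z":0,"ax":0,"ay":0,"az":0},{"jaw":0,"x":-43.5,"y":13,"z":0,"ax":0,"ay":0,"az":0},{"jaw":0,"x":-43.5,"y":13,"z":0,"ax":0,"ay":0,"az":0},{"jaw":0,"x":-43.5,"y":13,"z":0,"ax":0,"ay":0,"az":0},{"jaw":0,"x":-43.5,"y":13,"z":0,"ax":0,"ay":0,"az":0},{"jaw":0,"x":-43.5,"y":13,"z":0,"ax":0,"ay":0,"az":0},{"jaw":0,"x":-43.5,"y":13,"z":0,"ax":0,"ay":0,"az":0},{"jaw":0,"x":-43.5,"y":13,"z":0,"ax":0,"ay":0,"az":0},{"jaw":0,"x":-43.5,"y":13,"z":0,"ax":0,"ay":0,"az":0},{"jaw":0,"x":0,"y":0,"z":0,"ax":0,"ay":0,"az":7.8},{"jaw":0,"x":0,"y":0,"z":0,"ax":0,"ay":0,"az":7.8},{"jaw":0,"x":0,"y":0,"z":0,"ax":0,"ay":0,"az":0}]'
```

```text
t: 23.7
eef_pos: [0.586, -0.2192, 0.0897]
tool_rot: [-0.001, 0.851, 0.526, -0.001]
contact_force: [0.1, 0.6, 0.0]
gripper_width: -0.003
```

```bash
python3 -m crank '[{"jaw":0,"x":-3,"y":5,"z":28,"ax":0,"ay":0,"az":0},{"jaw":0,"x":0,"y":0,"z":28,"ax":0,"ay":0,"az":0},{"jaw":0,"x":0,"y":0,"z":27,"ax":0,"ay":0,"az":0},{"jaw":0,"x":0,"y":0,"z":0,"ax":0,"ay":0,"az":0},{"jaw":0,"x":6,"y":0,"z":0,"ax":0,"ay":0,"az":0},{"jaw":0,"x":6,"y":0,"z":0,"ax":0,"ay":0,"az":0},{"jaw":0,"x":6,"y":0,"z":0,"ax":0,"ay":0,"az":0},{"jaw":0,"x":8,"y":0,"z":0,"ax":0,"ay":0,"az":-1},{"jaw":0,"x":8,"y":0,"z":0,"ax":0,"ay":0,"az":-1.5},{"jaw":0,"x":8,"y":0,"z":0,"ax":0,"ay":0,"az":-1.5}]'
python3 - <<'E'
from h import *
tops("scene",(.52,.72,-.24,0),.01,.03,80)
tops("top",(.52,.72,-.24,0),.01,.03,80)
E
```

```text
t: 24.95
eef_pos: [0.6089, -0.1864, 0.0084]
tool_rot: [0.0, 0.832, 0.555, 0.0]
contact_force: [-0.1, -4.1, 1.6]
gripper_width: -0.003
scene 343 ctr [ 621. -153.] size [55. 46.] long axis 36 z 20.0
top 331 ctr [ 619. -150.] size [46. 48.] long axis 98 z 21.0
top 21 ctr [ 532. -224.] size [ 7. 24.] long axis 176 z 14.0
```

```bash
python3 -m crank '[{"jaw":0,"x":8,"y":0,"z":0,"ax":0,"ay":0,"az":-1.5},{"jaw":0,"x":8,"y":0,"z":0,"ax":0,"ay":0,"az":-1.5},{"jaw":0,"x":8,"y":0,"z":0,"ax":0,"ay":0,"az":-1.5},{"jaw":0,"x":8,"y":0,"z":0,"ax":0,"ay":0,"az":-1.5},{"jaw":0,"x":8,"y":0,"z":0,"ax":0,"ay":0,"az":-1.5},{"jaw":0,"x":8,"y":0,"z":0,"ax":0,"ay":0,"az":-1.5},{"jaw":0,"x":8,"y":0,"z":0,"ax":0,"ay":0,"az":-1.5}]'
python3 - <<'E'
from h import *
tops("scene",(.52,.74,-.24,0.1),.01,.03,80)
E
```

```text
t: 25.92
eef_pos: [0.6261, -0.1331, 0.0083]
tool_rot: [-0.0, 0.777, 0.629, 0.0]
contact_force: [0.3, 0.1, -0.5]
gripper_width: 0.003
scene 344 ctr [632. -98.] size [52. 47.] long axis 46 z 19.0
```

```bash
python3 -m crank '[{"jaw":0,"x":8,"y":0,"z":0,"ax":0,"ay":0,"az":-1.8},{"jaw":0,"x":8,"y":0,"z":0,"ax":0,"ay":0,"az":-1.8},{"jaw":0,"x":8,"y":0,"z":0,"ax":0,"ay":0,"az":-1.8},{"jaw":0,"x":8,"y":0,"z":0,"ax":0,"ay":0,"az":-1.8},{"jaw":0,"x":8,"y":0,"z":0,"ax":0,"ay":0,"az":-1.8},{"jaw":0,"x":8,"y":0,"z":0,"ax":0,"ay":0,"az":-1.8},{"jaw":0,"x":8,"y":0,"z":0,"ax":0,"ay":0,"az":-1.8},{"jaw":0,"x":8,"y":0,"z":0,"ax":0,"ay":0,"az":-1.8},{"jaw":0,"x":8,"y":0,"z":0,"ax":0,"ay":0,"az":-1.8},{"jaw":0,"x":8,"y":0,"z":0,"ax":0,"ay":0,"az":-1.8}]'
python3 - <<'E'
from h import *
tops("scene",(.52,.74,-.24,0.1),.01,.03,80)
E
```

```text
t: 27.22
eef_pos: [0.6317, -0.0537, 0.0083]
tool_rot: [0.0, 0.669, 0.743, 0.0]
contact_force: [-0.5, -0.7, 0.7]
gripper_width: -0.003
scene 339 ctr [627. -20.] size [52. 47.] long axis 69 z 19.0
```

```bash
python3 -m crank '[{"jaw":0,"x":9,"y":0,"z":0,"ax":0,"ay":0,"az":0},{"jaw":0,"x":10,"y":0,"z":0,"ax":0,"ay":0,"az":0},{"jaw":0,"x":10,"y":0,"z":0,"ax":0,"ay":0,"az":0},{"jaw":0,"x":10,"y":0,"z":0,"ax":0,"ay":0,"az":0},{"jaw":0,"x":10,"y":0,"z":0,"ax":0,"ay":0,"az":0},{"jaw":0,"x":10,"y":0,"z":0,"ax":0,"ay":0,"az":0},{"jaw":0,"x":10,"y":0,"z":0,"ax":0,"ay":0,"az":0},{"jaw":0,"x":10,"y":0,"z":0,"ax":0,"ay":0,"az":0},{"jaw":0,"x":10,"y":0,"z":0,"ax":0,"ay":0,"az":0.8},{"jaw":0,"x":10,"y":0,"z":0,"ax":0,"ay":0,"az":0.8},{"jaw":0,"x":10,"y":0,"z":0,"ax":0,"ay":0,"az":0.8},{"jaw":0,"x":10,"y":0,"z":0,"ax":0,"ay":0,"az":0.8}]'
python3 - <<'E'
from h import *
tops("scene",(.52,.74,-.24,0.24),.01,.03,80)
E
```

```text
t: 28.78
eef_pos: [0.6203, 0.0648, 0.0083]
tool_rot: [0.0, 0.691, 0.723, -0.0]
contact_force: [0.6, -1.5, 0.7]
gripper_width: -0.002
scene 292 ctr [618. 100.] size [48. 50.] long axis 163 z 20.0
```

```bash
python3 -m crank '[{"jaw":0,"x":8,"y":-1,"z":0,"ax":0,"ay":0,"az":-1.5},{"jaw":0,"x":8,"y":-1,"z":0,"ax":0,"ay":0,"az":-1.5},{"jaw":0,"x":8,"y":-1,"z":0,"ax":0,"ay":0,"az":-1.5},{"jaw":0,"x":8,"y":-1,"z":0,"ax":0,"ay":0,"az":-1},{"jaw":0,"x":8,"y":-1,"z":0,"ax":0,"ay":0,"az":0}]'
python3 - <<'E'
from h import *
tops("scene",(.52,.74,-.24,0.24),.01,.03,80)
p,d=look("top","t7");cv2.imwrite("pics/c7.png",cv2.resize(cv2.imread("pics/t7.png")[150:320,30:230],None,fx=3,fy=3,interpolation=cv2.INTER_CUBIC))
E
```

```text
t: 29.45
eef_pos: [0.6114, 0.1039, 0.0083]
tool_rot: [-0.0, 0.655, 0.756, -0.0]
contact_force: [1.3, -2.2, 1.6]
gripper_width: 0.004
scene 245 ctr [606. 140.] size [47. 49.] long axis 160 z 20.0
```

View pics/c7.png

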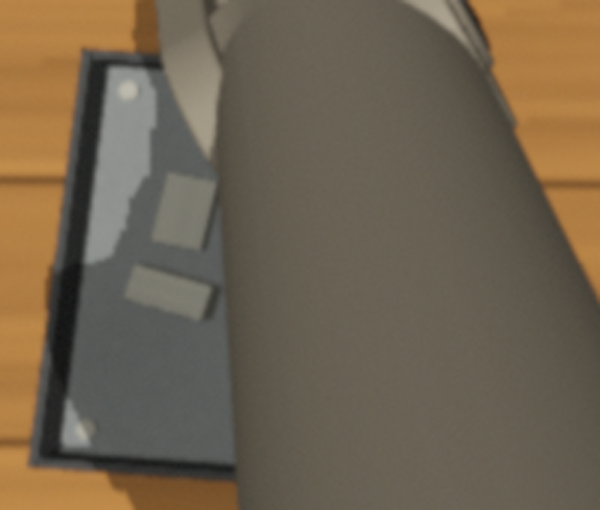

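The stub and flat lie well inside the bay, at crop (170,292) and (183,210). The arm hides the nut here. The scene depth puts it at (606,140), clear of the side wall, so I'll turn back towards the bay axis.

```bash
python3 -m crank '[{"jaw":0,"x":8,"y":1,"z":0,"ax":0,"ay":0,"az":1.5},{"jaw":0,"x":8,"y":1,"z":0,"ax":0,"ay":0,"az":1.5},{"jaw":0,"x":8,"y":1,"z":0,"ax":0,"ay":0,"az":1.5},{"jaw":0,"x":8,"y":1,"z":0,"ax":0,"ay":0,"az":1.5},{"jaw":0,"x":8,"y":1,"z":0,"ax":0,"ay":0,"az":1.5},{"jaw":0,"x":8,"y":0,"z":0,"ax":0,"ay":0,"az":1.5},{"jaw":0,"x":8,"y":0,"z":0,"ax":0,"ay":0,"az":1.5}]'
python3 - <<'E'
from h import *
tops("scene",(.43,.64,-.24,0.32),.006,.03,80)
E
```

```text
t: 30.42
eef_pos: [0.6129, 0.1604, 0.0083]
tool_rot: [-0.0, 0.722, 0.692, -0.0]
contact_force: [0.2, -2.1, -1.3]
gripper_width: -0.001
scene 274 ctr [514. 278.] size [50. 24.] long axis 74 z 20.0
scene 298 ctr [564. 274.] size [32. 46.] long axis 169 z 10.0
scene 332 ctr [606. 198.] size [44. 49.] long axis 165 z 19.0
```

```bash
python3 -m crank '[{"jaw":0,"x":-10,"y":0,"z":0,"ax":0,"ay":0,"az":0},{"jaw":0,"x":2,"y":-15,"z":0,"ax":0,"ay":0,"az":7.6},{"jaw":0,"x":0,"y":0,"z":0,"ax":0,"ay":0,"az":0},{"jaw":0,"x":6,"y":0,"z":0,"ax":0,"ay":0,"az":0},{"jaw":0,"x":6,"y":0,"z":0,"ax":0,"ay":0,"az":0},{"jaw":0,"x":8,"y":0,"z":0,"ax":0,"ay":0,"az":0},{"jaw":0,"x":8,"y":0,"z":0,"ax":0,"ay":0,"az":0},{"jaw":0,"x":8,"y":0,"z":0,"ax":0,"ay":0,"az":0}]'
python3 - <<'E'
from h import *
tops("scene",(.43,.64,-.24,0.32),.006,.03,80)
E
```

```text
t: 31.48
eef_pos: [0.604, 0.1883, 0.0083]
tool_rot: [0.0, 0.766, 0.643, -0.0]
contact_force: [0.1, -2.4, 2.1]
gripper_width: -0.001
scene 228 ctr [513. 278.] size [50. 26.] long axis 74 z 20.0
scene 291 ctr [564. 274.] size [32. 47.] long axis 170 z 10.0
scene 303 ctr [609. 227.] size [50. 47.] long axis 79 z 20.0
```

```bash
python3 -m crank '[{"jaw":0,"x":8,"y":0,"z":0,"ax":0,"ay":0,"az":0},{"jaw":0,"x":8,"y":0,"z":0,"ax":0,"ay":0,"az":0},{"jaw":0,"x":8,"y":0,"z":0,"ax":0,"ay":0,"az":0},{"jaw":0,"x":8,"y":0,"z":0,"ax":0,"ay":0,"az":0},{"jaw":0,"x":6,"y":0,"z":0,"ax":0,"ay":0,"az":0},{"jaw":0,"x":-20,"y":0,"z":0,"ax":0,"ay":0,"az":0},{"jaw":0,"x":-20,"y":0,"z":-30,"ax":0,"ay":0,"az":0},{"jaw":0,"x":-40,"y":0,"z":-45,"ax":0,"ay":0,"az":0},{"jaw":0,"x":-50,"y":0,"z":-20,"ax":0,"ay":0,"az":0},{"jaw":0,"x":-50,"y":0,"z":-20,"ax":0,"ay":0,"az":0},{"jaw":0,"x":-50,"y":0,"z":0,"ax":0,"ay":0,"az":0},{"jaw":0,"x":0,"y":0,"z":0,"ax":0,"ay":0,"az":0}]'
python3 - <<'E'
from h import *
tops("scene",(.43,.66,-.24,0.32),.006,.03,80)
p,d=look("scene","s8"); look("top","t8")
E
```

```text
t: 33.02
eef_pos: [0.5693, -0.0085, 0.1234]
tool_rot: [0.001, 0.769, 0.639, -0.001]
contact_force: [-0.0, 0.5, 0.8]
gripper_width: -0.002
scene 283 ctr [513. 278.] size [50. 25.] long axis 73 z 19.0
scene 635 ctr [595. 265.] size [ 50. 113.] long axis 177 z 13.0
```

View pics/s8.png

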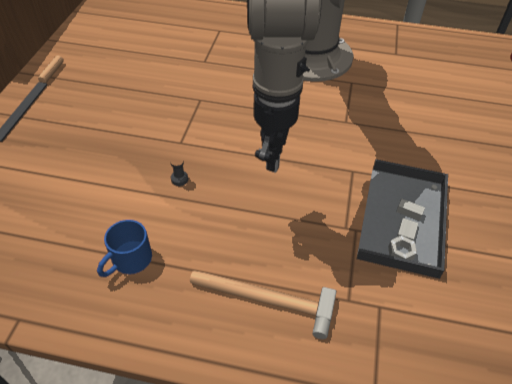

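View pics/t8.png

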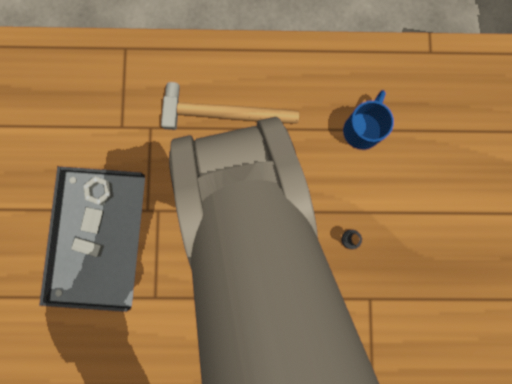

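Both views show all three pieces about in the middle of the bay's depth: nut (96,190), flat (92,220) and stub (86,247) in the top view. The hardy (351,239), hammer and mug haven't moved, and the arm is clear.

```bash
python3 -c "
from station import ticket; print(ticket.hand_in())"
```

```text
the job is handed in; nothing more can be done
None
```

I swept the stub, then the flat bar end, then the nut along the bench into the scrap bay with the closed fingers. Nothing was picked up. I handed the job in at about 33 s of the 72 s allowed.

**Last checks:**

| Piece | Centre, world (mm) | Depth inside the mouth (mm) |
|---|---|---|
| Stub | 513, 278 | about 90 |
| Flat | 564, 274 (measured before the nut went in) | about 88 |
| Nut | about 616, 265 (estimated) | about 80 |

- **Position in the bay:** In both final pictures all three pieces lie well clear of the mouth.
- **Nut and flat:** They lie very close together or touching, because the last depth measurement merged them into one shape. The nut's centre is therefore worked out from its last push.
- **Bystanders:** The hardy tool, hammer and mug look unmoved in both views. I didn't measure their positions again at the end.
- **Forces:** Every contact force reported at the end of a move was below about 5 N.

**Corrections on the way:**
- **Stub:** It slewed to one side just before the mouth, so I backed off, lined up behind it again and pushed it in.
- **Nut:** I re-centred the fingers behind it once inside the bay.

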